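Hang the fitting-room paddle back on its peg

TASK

Pick up the loose wooden fitting-room paddle from the desk and hang it by the hole in its head on the empty slanting peg, so that it stays there when you let go. Leave the other stand with its paddle and the things on the desk where they are.

Things in the scene. Friction and masses are not known exactly. Their poses are not given: they have to be found in the camera images.
- paddle_grip (a point): Loose pale-wood paddle, 165 mm long, 0.09 kg, lying flat on the desk. This point: middle of its straight handle's width and thickness, 52 mm from the free end, 8 mm above the underside. Handle 112 mm long, 26 wide, 16 thick; grip it across the width. Axes: x along the paddle towards the head, y across, z out of its upper face.
- paddle_hole (a point): Centre of the round 31 mm through hole in the paddle's head, half-way through its thickness. The head is a plate 54 x 56 x 16 mm, as thick as the handle and flush with it. The point lies 78 mm along paddle +x from paddle_grip; same axes.
- free_stand_peg: Empty peg: wooden dowel, 22 mm diameter, 70 mm long (last 6 mm taper to 14), on a fixed steel stand (18 mm post, 100 mm round base). Origin: centre of its foot on a 36 mm steel collar, 180 mm above the desk. z runs along the dowel to its tip, 42 deg from vertical, leaning to the robot's right and a little nearer; y level; x up-slope. The hole passes only if within about 20 deg of square to it.
- stapler: Black stapler, 130 x 34 x 46 mm; origin at the centre of its underside. Leave alone.
- phone: White phone lying flat, 150 x 73 x 9 mm; origin at the centre of its underside. Leave alone.
- pen_box: Orange pen holder shaped like a freight container, 104 x 66 x 80 mm, pens up to 130 mm; origin at the centre of its underside. Leave alone.
- card_terminal: Grey card terminal, 170 x 78 x 30 mm; origin at the centre of its underside. Leave alone.
- tape_roll: Cardboard-coloured roll of tape lying flat, 90 mm across, 30 mm high; origin at the centre of its underside. Leave alone.
- scanner: Black and orange hand scanner lying down, 210 mm long, 65 mm wide, 45 mm high; origin under the middle. Leave alone.
- full_stand: The second, like stand, whose peg already carries another such paddle, fixed, handle down. Origin: centre of the post at the desk, 180 mm below the foot of its peg, which leans towards this -x; z up. Not to be used or struck.
There are look-alikes about, which are no part of the job. Leave any orange look-alike of the part that bears paddle_grip alone. Leave any green look-alike of the part that bears free_stand_peg alone.

How it is judged:
By the outcome, as a careful person would: the job done as asked, in the order asked, and still so for the second after the job is handed in, with the robot touching nothing.
It also fails if it takes over 48 s, if anything falls off the work surface, if the arm or the gripper's body presses on something with over 40 N, if the wrist force passes 120 N, or if a joint passes its speed limit or range.

ROBOT

A 6-joint arm with a two-finger parallel gripper is mounted at the origin on the work surface. World frame = base frame: x ahead of the robot, y to its left, z up, the work surface at z = 0. Lengths are in mm, angles in rad, forces in N, time in s.
With the tool pointing down it reaches from about 375 to 750 mm from the base axis. Payload 9 kg.
Tool frame: the origin (TCP) lies midway between the tips of the shut fingers; the grasp point (between the pads) lies env.grip_point_offset behind it (env.grip_point_offset is the distance from the TCP to the grasp point, in mm); z points along the fingers, y is the line along which they close (so a half turn about z gives the same grasp; the last joint's range is limited). The gripper opens to 85 mm and grips with 20 to 120 N. Pads are 22 mm wide; open, the fingers measure 114 mm over their backs; the gripper's body (76 mm by 85 mm) begins 54 mm behind the grasp point. The pads swing forward as they close: fully open they stand 13 mm farther back than shut.
Start: joints at [-1.553, 0.104, 0.097, 1.564, 0, 1.353], TCP at [140.18, -583.426, 231.331] pointing down, gripper open.
Joint ranges: [-2.99, 2.99], [-0.84, 1.86], [-1.1, 1.16], [-1.84, 2.11], [-1.51, 1.56], [-3.14, 3.14]. Speed limits (rad/s): [2.22, 2.22, 2.57, 3.14, 3.14, 3.14].

INTERFACE

Orientations are given as a rotation vector (axis times angle).
In Python, from cell import env gives the robot as it stands.
- The arm moves only by the tool servo_tool, never from a script. Its arguments are lists of equal length, an entry for each row: "dp": the shift along the tool's x, y, z in mm, a list of three; "twist": the turn about the tool's z in rad; "claw": the opening, from 0 (shut) to 1 (fully open). A call has 1 to 10 rows; each row shifts and turns the commanded pose from where the row before left it, along the tool's axes as they then stand; what a row does not reach is not made up. A row lasts 1/8 s, in which the tool goes at most 62.5 mm and 10.7 degrees, less where a joint would pass 70% of its speed; a pose out of reach is approached as far as the arm can. A call is refused whole if a number of a shift passes 62.5 or a number of a turn 0.188, either way. A call with a gripper value outside its range is refused whole. The fingers move at their own pace and stop on an object; "squeeze" is the grip in N (left out, the last holds). Time passes only in rows, so rows that do not move let the fingers close. It gives the time, the measured TCP pose, the force, the opening and the grip force at its end, in the units of the state.
- env.state(): the state, without advancing time (a new reading comes with each control period).
- env.capture(name): name is "side" or "top" or "wrist"; returns a dict with "pixels" (480x640x3 uint8, red, green, blue), "K" (3x3 intrinsics, pixels), "dist_coeffs" ([k1, k2, p1, p2, k3] as OpenCV has them; the pictures are not rectified), "xyz" and "attitude" of the camera in the world; the wrist camera has in their place "hand_eye" (4x4, takes a point from camera to tool coordinates, whose origin is the TCP and whose axes are the flange's). Camera axes: x right, y down, z forward; pixel columns grow to the right and rows downward; lengths in mm; the calibration is good to about 2 mm. A picture is of the moment at which its call begins: read the wrist's pose just before it. There is no depth.
- env.finish_job(): hands the job in; it is judged then, once.
The state is a dict: "clock": time; "joint_pos": joint angles; "qd": joint speeds; "tau": joint torques, N m; "tool_pos": TCP position; "ee_rot": TCP orientation; "wrist_force": force on the tool from outside, world axes, zero at the start; "torque": the same for the moment, N m; "finger_gap": opening from 0.0 (shut) to 1.0 (fully open); "grasp_force": force on a finger pad.
Only numpy, scipy, OpenCV 4.12 (cv2) and the standard library are available. Lean on these libraries where they do the work, as an engineer would, in place of code of your own. Each camera call takes 0.05 s, during which the arm holds its last target. There are 200 camera calls.

## Working session

There is one attempt and no reset: what is moved stays moved. The work goes in short steps, Python scripts to look and compute and a tool call to move; the robot and the scene stay as the last step left them, time stands still between calls to the robot, and variables do not carry over. Pictures are saved under pics/ and viewed, at most 13 in all, crops included, and the job is handed in when it is done.

Besides the shell and the picture viewer there is one more tool, called as a command line: name --pt "numbers of a row" for each row, then --argument value for the rest. servo_tool: Moves the arm, as the interface text tells. Its arguments: {"type":"object","properties":{"dp":{"type":"array","items":{"type":"array","items":{"type":"number"}}},"twist":{"type":"array","items":{"type":"number"}},"claw":{"type":"array","items":{"type":"number"}},"squeeze":{"type":"number"}},"required":["dp","twist","claw"]}

```bash
mkdir -p pics; ls; cat > h.py <<'E'
import numpy as np,cv2
from scipy.spatial.transform import Rotation as R
from cell import env
def att(a):
    a=np.array(a,float)
    return a if a.shape==(3,3) else R.from_rotvec(a).as_matrix()
def cam(name):
    s=env.state(); c=env.capture(name)
    if 'hand_eye' in c:
        H=np.array(c['hand_eye']); Rt=R.from_rotvec(s['ee_rot']).as_matrix()
        c['R']=Rt@H[:3,:3]; c['t']=Rt@H[:3,3]+np.array(s['tool_pos'])
    else: c['R']=att(c['attitude']); c['t']=np.array(c['xyz'],float)
    c['K']=np.array(c['K']);c['d']=np.array(c['dist_coeffs']);return c
def save(c,n): cv2.imwrite('pics/'+n,c['pixels'][:,:,::-1])
def ray(c,uv):
    p=cv2.undistortPoints(np.array(uv,float).reshape(-1,1,2),c['K'],c['d']).reshape(-1,2)
    d=np.c_[p,np.ones(len(p))]@c['R'].T; return d/np.linalg.norm(d,axis=1)[:,None]
def onz(c,uv,z):
    d=ray(c,uv); return c['t']+d*((z-c['t'][2])/d[:,2])[:,None]
def tri(cs,uvs):
    A=0;b=0;L=[]
    for c,u in zip(cs,uvs):
        d=ray(c,[u])[0];P=np.eye(3)-np.outer(d,d);A=A+P;b=b+P@c['t'];L.append((P,c['t']))
    x=np.linalg.solve(A,b); return x,[np.linalg.norm(P@(x-t)) for P,t in L]
def proj(c,X):
    return cv2.projectPoints(np.array(X,float).reshape(-1,1,3),cv2.Rodrigues(c['R'].T)[0],-c['R'].T@c['t'],c['K'],c['d'])[0].reshape(-1,2)
E
python3 - <<'E'
from h import *
import pickle
for n in('side','top','wrist'):
    c=cam(n);save(c,n+'0.png');pickle.dump(c,open(n+'0.pkl','wb'));print(n,c['t'].round(),c['R'].round(2).tolist(),c.get('attitude'))
print(env.grip_point_offset,env.state())
E
```

```text
pics
side [ 384. 1205. 1149.] [[-0.98, -0.14, 0.14], [-0.19, 0.64, -0.74], [0.01, -0.75, -0.66]] [-0.27948733  2.78633021 -1.26584167]
top [ 498.   84. 1255.] [[0.02, -1.0, 0.07], [-1.0, -0.02, -0.02], [0.02, -0.07, -1.0]] [-2.21612347  2.17683723 -0.10283672]
wrist [ 207. -568.  373.] [[0.23, -0.94, -0.27], [-0.97, -0.23, -0.06], [-0.0, 0.27, -0.96]] None
18.700000000000003 {'clock': 0.15, 'joint_pos': array([-1.55268988e+00,  1.04552490e-01,  9.66775186e-02,  1.56387783e+00,
        4.82856257e-07,  1.35308823e+00]), 'qd': array([ 0.00079822, -0.00188712,  0.00263733,  0.00107257, -0.00032866,
        0.00149498]), 'tau': array([ 3.67709945e-03, -5.57354486e+01,  5.04008102e+01,  1.24451652e-02,
       -3.00068914e-04, -1.11519817e-06]), 'tool_pos': array([ 140.18142768, -583.15579432,  230.72288778]), 'ee_rot': array([-3.11883547e+00, -3.69447012e-01, -1.50403218e-04]), 'wrist_force': array([-0.87436604,  0.18628429,  0.3369804 ]), 'torque': array([ 0.02749004, -0.0223892 ,  0.01839695]), 'grasp_force': 0.0, 'finger_gap': 0.9978924509941856}
```

```bash
sleep 0
```

```text
(no output)
```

View pics/top0.png

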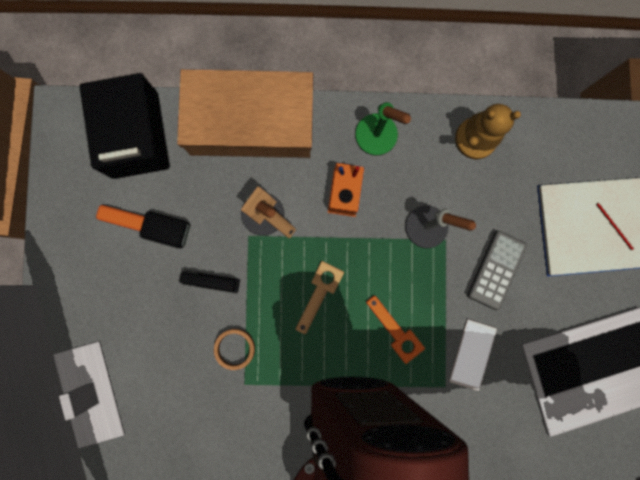

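View pics/side0.png

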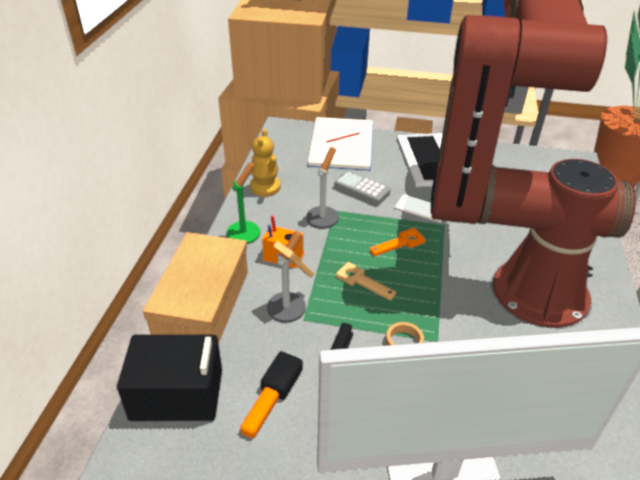

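Top view: the loose pale paddle runs from (302,332) to its head at (327,275). Look-alikes are the orange paddle at (395,330) and the paddle already hung on the full stand at (265,205). Candidate pegs are the empty grey stand, peg (440,217)→(474,225), the green stand at (377,130), and the full stand at (262,210). By the description I choose the pale paddle and the grey stand. Next is a close crop.

```bash
python3 - <<'E'
import pickle,cv2,numpy as np
t=pickle.load(open('top0.pkl','rb'))['pixels'];s=pickle.load(open('side0.pkl','rb'))['pixels']
f=lambda im,x,y,w,h:cv2.resize(im[y:y+h,x:x+w],(400,300),interpolation=cv2.INTER_CUBIC)
o=np.vstack([np.hstack([f(t,270,255,100,75+0),f(t,395,180,100,75)]),np.hstack([f(s,320,245,100,75),f(s,290,130,80,60)])])
cv2.imwrite('pics/crop1.png',o[:,:,::-1])
E
```

```text
(no output)
```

View pics/crop1.png

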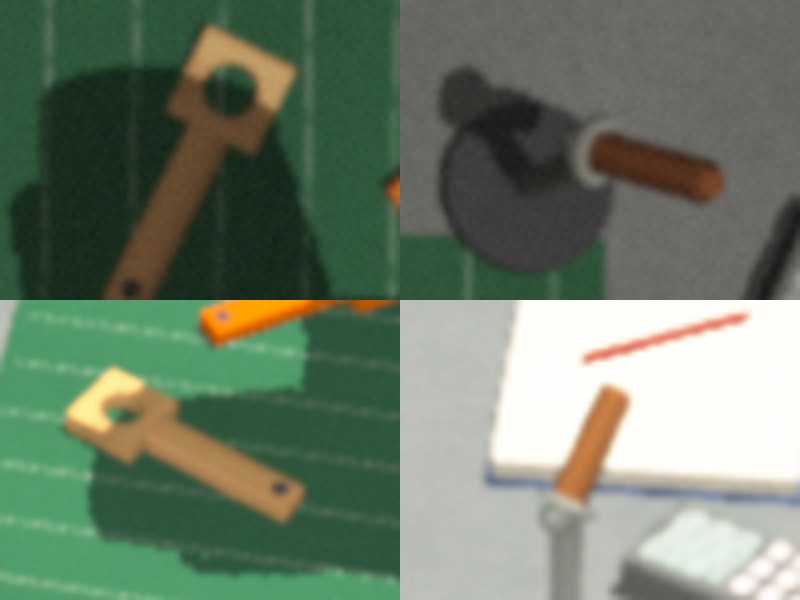

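The crop confirms the choice: a pale paddle with its hole at top (327.5,277), side (350.7,271.8), and a brown empty peg on the grey stand with its tip at top (472.5,226), side (332.8,148.6).

```bash
python3 - <<'E'
import pickle
from h import *
t=pickle.load(open('top0.pkl','rb'));s=pickle.load(open('side0.pkl','rb'))
for n,a,b in [('hole',(327.5,277),(350.7,271.8)),('dot',(302.7,327),(390.3,292)),('foot',(444,218),(324,169.4)),('tip',(472.5,225.7),(332.8,148.6))]:
    x,e=tri([t,s],[a,b]);print(n,x.round(1),np.round(e,1))
# mask axis of pale paddle via top
hsv=cv2.cvtColor(t['pixels'],cv2.COLOR_RGB2HSV)
m=cv2.inRange(hsv,(8,60,30),(25,200,255));m[:,:285]=0;m[:,350:]=0;m[:255]=0;m[345:]=0
n,l,st,_=cv2.connectedComponentsWithStats(m);i=1+st[1:,4].argmax();print(st[i])
p=np.argwhere(l==i)[:,::-1].astype(float)
w=onz(t,p,16);c=w.mean(0);v=np.linalg.svd(w-c,full_matrices=False)[2][0];v*=np.sign(v[0]);q=(w-c)@v
print(c,v,np.degrees(np.arctan2(v[1],v[0])),q.min(),q.max(),c+v*q.max(),c+v*q.min())
print(onz(t,[(262,215),(427,228)],0))
E
```

```text
hole [506.2  45.1  14.1] [2.4 2.4]
dot [392.3  99.4  14.5] [2.3 2.3]
foot [ 626.3 -180.6  182.2] [2.5 2.5]
tip [ 608.6 -225.   226.2] [1.1 1.1]
[ 296  261   48   73 1077]
[468.97284998  65.32772502  16.        ] [ 0.90145608 -0.43287057  0.        ] -25.649872368146287 -93.47056650921974 72.36022947939516 [534.20241889  34.00511099  16.        ] [384.71323937 105.78838275  16.        ]
[[ 649.42400978  199.07210093    0.        ]
 [ 626.65622431 -185.3694139     0.        ]]
```

```bash
cat >> h.py <<'E'
def plan(P,az=None):
    s=env.state();M=R.from_rotvec(s['ee_rot']).as_matrix();p=np.array(s['tool_pos'])
    a=np.degrees(np.arctan2(M[1,0],M[0,0]))
    print('tcp',p.round(1),'az %.1f'%a,'zax',M[:,2].round(3),'gap %.3f gf %.1f t %.2f'%(s['finger_gap'],s['grasp_force'],s['clock']),'F',np.round(s['wrist_force'],1),'q6 %.2f'%s['joint_pos'][5])
    if P is not None: print('dp tool',(M.T@(np.array(P,float)-p)).round(1))
    if az is not None: print('twist',-np.radians((az-a+180)%360-180).round(3))
E
python3 - <<'E'
from h import *
plan((430,-330,230),154.4); plan((425,85,230))
E
```

```text
tcp [ 140.2 -583.2  230.7] az 13.5 zax [-0.     0.001 -1.   ] gap 0.998 gf 0.0 t 0.15 F [-0.9  0.2  0.3] q6 1.35
dp tool [ 340.9 -178.4    1. ]
twist -2.459
tcp [ 140.2 -583.2  230.7] az 13.5 zax [-0.     0.001 -1.   ] gap 0.998 gf 0.0 t 0.15 F [-0.9  0.2  0.3] q6 1.35
dp tool [ 433.  -583.1    1.4]
```

servo_tool --pt "42.5 -22.5 0" --pt "42.5 -22.5 0" --pt "42.5 -22.5 0" --pt "42.5 -22.5 0" --pt "42.5 -22.5 0" --pt "42.5 -22.5 0" --pt "42.5 -22.5 0" --pt "42.5 -22.5 0" --twist '[0,0,0,0,0,0,0,0]' --claw '[1,1,1,1,1,1,1,1]' --squeeze 20

```text
clock: 1.15
tool_pos: [429.7, -327.7, 231.2]
ee_rot: [3.12, 0.369, -0.0]
wrist_force: [-0.7, -0.7, -0.1]
finger_gap: 1.002
grasp_force: 0.0
```

servo_tool --pt "9 -40.5 0" --pt "9 -40.5 0" --pt "9 -40.5 0" --pt "9 -40.5 0" --pt "9 -40.5 0" --pt "9 -40.5 0" --pt "9 -40.5 0" --pt "9 -40.5 0" --pt "9 -40.5 0" --pt "9 -40.5 0" --twist '[0,0,0,0,0,0,0,0,0,0]' --claw '[1,1,1,1,1,1,1,1,1,1]'

```text
clock: 2.4
tool_pos: [421.4, 87.2, 231.2]
ee_rot: [3.12, 0.369, 0.0]
wrist_force: [1.6, -0.2, -0.4]
finger_gap: 0.995
grasp_force: 0.0
```

servo_tool --pt "0 0 0" --pt "0 0 0" --pt "0 0 0" --pt "0 0 0" --pt "0 0 0" --pt "0 0 0" --pt "0 0 0" --twist '[-0.185,-0.185,-0.185,-0.185,-0.185,-0.185,-0.185]' --claw '[1,1,1,1,1,1,1]'

```text
clock: 3.28
tool_pos: [421.5, 85.9, 231.1]
ee_rot: [-2.259, -2.183, 0.0]
wrist_force: [-0.7, 0.0, -0.2]
finger_gap: 0.999
grasp_force: 0.0
```

servo_tool --pt "0 0 0" --pt "0 0 0" --pt "0 0 0" --pt "0 0 0" --pt "0 0 0" --pt "0 0 0" --pt "0 0 0" --twist '[-0.185,-0.185,-0.185,-0.185,-0.185,-0.185,-0.05]' --claw '[1,1,1,1,1,1,1]'

```text
clock: 4.15
tool_pos: [421.5, 85.9, 231.1]
ee_rot: [-0.697, -3.063, 0.0]
wrist_force: [-0.1, 0.4, 0.1]
finger_gap: 0.998
grasp_force: 0.0
```

```bash
python3 - <<'E'
from h import *
import pickle
plan((425,85,230),154.4)
c=cam('wrist');save(c,'w1.png');pickle.dump(c,open('w1.pkl','wb'))
print(c['t'],proj(c,[[506.2,45.1,8],[436,79,8]]))
E
```

```text
tcp [421.5  85.9 231.1] az 154.4 zax [-0. -0. -1.] gap 0.998 gf 0.0 t 4.15 F [-0.1  0.4  0.1] q6 0.34
dp tool [-3.5  0.7  1.1]
twist -0.0
[358.94901123 115.04664415 373.45583033] [[316.8583643  291.97308436]
 [317.11898483 222.96003561]]
```

View pics/w1.png

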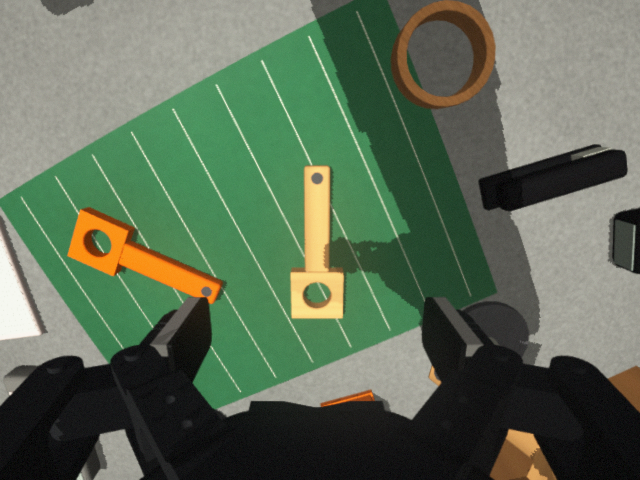

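The wrist view shows the pale paddle aligned with the tool, hole at (317,294) against a predicted (317,292), and free end at (317,166). The orange look-alike is at (140,255). I grip 32 mm from the free end so the head can pivot down in the pads: the tool can't tilt, and the peg needs a 42° tilt.

servo_tool --pt "4 0 40" --pt "0 0 50" --pt "0 0 50" --pt "0 0 50" --pt "0 0 25" --pt "0 0 14" --pt "0 0 0" --twist '[0,0,0,0,0,0,0]' --claw '[1,1,1,1,1,1,1]' --squeeze 20

```text
clock: 5.08
tool_pos: [417.6, 87.6, 1.9]
ee_rot: [-0.703, -3.061, 0.0]
wrist_force: [-0.5, -0.5, 0.7]
finger_gap: 0.998
grasp_force: 0.0
```

servo_tool --pt "0 0 0" --pt "0 0 0" --pt "0 0 0" --pt "0 0 0" --pt "0 0 0" --pt "0 0 0" --pt "0 0 0" --pt "0 0 0" --twist '[0,0,0,0,0,0,0,0]' --claw '[0,0,0,0,0,0,0,0]' --squeeze 20

```text
clock: 6.08
tool_pos: [418.5, 87.6, 2.9]
ee_rot: [0.702, 3.061, 0.0]
wrist_force: [-0.1, 0.2, 5.7]
finger_gap: 0.295
grasp_force: 22.7
```

servo_tool --pt "0 0 -5" --pt "0 0 -5" --pt "0 0 -5" --pt "0 0 -5" --pt "0 0 -5" --pt "0 0 -5" --twist '[0,0,0,0,0,0]' --claw '[0,0,0,0,0,0]' --squeeze 20

```text
clock: 6.82
tool_pos: [418.0, 87.5, 32.6]
ee_rot: [0.702, 3.062, -0.0]
wrist_force: [-0.2, 0.3, -0.2]
finger_gap: 0.297
grasp_force: 22.0
```

```bash
python3 - <<'E'
from h import *
plan(None)
a=cam('wrist');b=cam('side');save(b,'s2f.png')
f=lambda im,x,y,w,h:cv2.resize(im[y:y+h,x:x+w],(400,300),interpolation=cv2.INTER_CUBIC)
o=np.hstack([f(a['pixels'],0,0,640,480),f(b['pixels'],310,220,120,90)])
cv2.imwrite('pics/c2.png',o[:,:,::-1])
E
```

```text
tcp [418.   87.5  32.6] az 154.2 zax [ 0. -0. -1.] gap 0.297 gf 22.0 t 6.83 F [-0.2  0.3 -0.2] q6 0.35
```

View pics/c2.png

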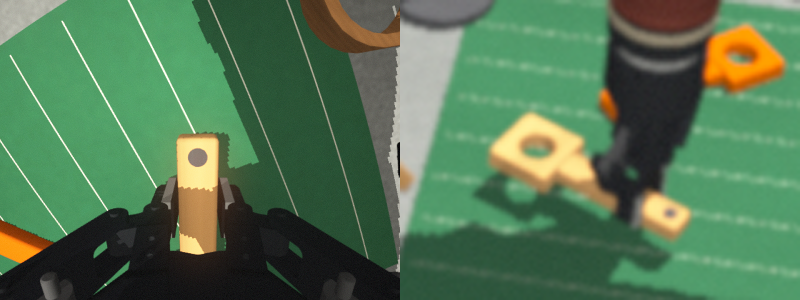

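The left view shows the handle in the pads and the right one shows the paddle lifted level and rigid, so it does not droop. Plan: turn it so the head points up-slope over the peg, press its underside on the fixed peg tip to pivot the head up about 42° in the light grip, then thread it.

servo_tool --pt "0 0 -50" --pt "0 0 -50" --pt "0 0 -50" --pt "0 0 -50" --pt "0 0 -50" --twist '[0,0,0,0,0]' --claw '[0,0,0,0,0]' --squeeze 35

```text
clock: 7.55
tool_pos: [417.9, 87.6, 283.8]
ee_rot: [0.702, 3.062, -0.0]
wrist_force: [0.2, -0.1, -1.4]
finger_gap: 0.289
grasp_force: 41.2
```

servo_tool --pt "0 0 0" --pt "0 0 0" --pt "0 0 0" --pt "0 0 0" --pt "0 0 0" --pt "0 0 0" --pt "0 0 0" --pt "0 0 0" --pt "0 0 0" --twist '[-0.18,-0.18,-0.18,-0.18,-0.18,-0.18,-0.18,-0.18,-0.2]' --claw '[0,0,0,0,0,0,0,0,0]'

```text
out of range: row 9 has -0.2, outside -0.188 to 0.188
```

```bash
python3 - <<'E'
from h import *
plan((591.5,-267,285),-111.7)
E
```

```text
tcp [417.9  87.6 283.8] az 154.2 zax [ 0. -0. -1.] gap 0.289 gf 41.2 t 7.55 F [ 0.2 -0.1 -1.4] q6 0.35
dp tool [-310.8 -243.5   -1.1]
twist -1.643
```

servo_tool --pt "-39 -30.5 0" --pt "-39 -30.5 0" --pt "-39 -30.5 0" --pt "-39 -30.5 0" --pt "-39 -30.5 0" --pt "-39 -30.5 0" --pt "-39 -30.5 0" --pt "-38 -30 0" --twist '[0,0,0,0,0,0,0,0]' --claw '[0,0,0,0,0,0,0,0]'

```text
clock: 8.55
tool_pos: [592.4, -268.6, 281.8]
ee_rot: [-0.702, -3.062, -0.0]
wrist_force: [-0.0, -0.5, 0.2]
finger_gap: 0.291
grasp_force: 41.2
```

servo_tool --pt "0 0 0" --pt "0 0 0" --pt "0 0 0" --pt "0 0 0" --pt "0 0 0" --pt "0 0 0" --pt "0 0 0" --pt "0 0 0" --pt "0 0 0" --pt "0 0 0" --twist '[-0.18,-0.18,-0.18,-0.18,-0.18,-0.18,-0.18,-0.18,-0.18,-0.023]' --claw '[0,0,0,0,0,0,0,0,0,0]'

```text
clock: 9.8
tool_pos: [591.8, -267.1, 281.9]
ee_rot: [1.763, -2.6, -0.001]
wrist_force: [1.6, -0.1, -1.2]
finger_gap: 0.294
grasp_force: 41.2
```

```bash
python3 - <<'E'
from h import *
import pickle
plan((591.5,-267,285),-111.7)
a=cam('top');b=cam('side');w=cam('wrist');pickle.dump((a,b),open('p3.pkl','wb'))
f=lambda im,x,y,w,h:cv2.resize(im[y:y+h,x:x+w],(400,300),interpolation=cv2.INTER_CUBIC)
o=np.hstack([f(a['pixels'],390,150,160,120),f(b['pixels'],250,70,160,120)])
cv2.imwrite('pics/c3.png',o[:,:,::-1])
E
```

```text
tcp [ 591.8 -267.1  281.9] az -111.7 zax [-0.  0. -1.] gap 0.294 gf 41.2 t 9.80 F [ 1.6 -0.1 -1.2] q6 -1.82
dp tool [ 0.   0.3 -3.1]
twist 0.0
```

View pics/c3.png

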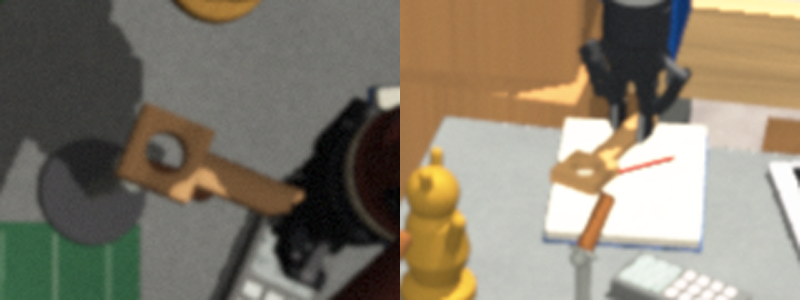

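Top view (left) shows the head over the collar, hole at full-frame (457,211). Side view (right) has the hole at (325,139), with the paddle above the peg tip. I check for droop, then press.

```bash
python3 - <<'E'
from h import *
import pickle
a,b=pickle.load(open('p3.pkl','rb'))
print(tri([a,b],[(457.2,210.8),(324.8,138.8)]))
E
```

```text
(array([ 626.75913739, -179.7764055 ,  283.75120592]), [np.float64(3.234254559017081), np.float64(3.234254559017189)])
```

servo_tool --pt "0 0 20" --pt "0 0 10" --pt "0 0 5" --pt "0 0 5" --pt "0 0 5" --twist '[0,0,0,0,0]' --claw '[0,0,0,0,0]' --squeeze 20

```text
clock: 10.58
tool_pos: [592.0, -267.4, 237.8]
ee_rot: [-1.763, 2.6, -0.002]
wrist_force: [-1.9, -1.7, 7.5]
finger_gap: 0.289
grasp_force: 42.4
```

servo_tool --pt "0 0 3" --pt "0 0 3" --pt "0 0 3" --pt "0 0 3" --twist '[0,0,0,0]' --claw '[0,0,0,0]'

```text
clock: 11.08
tool_pos: [592.1, -268.5, 227.2]
ee_rot: [1.762, -2.6, 0.006]
wrist_force: [-3.0, -4.8, 8.7]
finger_gap: 0.289
grasp_force: 43.6
```

servo_tool --pt "0 0 3" --pt "0 0 3" --pt "0 0 3" --pt "0 0 3" --twist '[0,0,0,0]' --claw '[0,0,0,0]'

```text
clock: 11.58
tool_pos: [592.2, -268.4, 215.2]
ee_rot: [-1.763, 2.6, -0.006]
wrist_force: [-2.9, -4.7, 8.2]
finger_gap: 0.291
grasp_force: 45.2
```

```bash
python3 - <<'E'
from h import *
import pickle
plan(None)
a=cam('top');b=cam('side');pickle.dump((a,b),open('p4.pkl','wb'))
f=lambda im,x,y,w,h:cv2.resize(im[y:y+h,x:x+w],(400,300),interpolation=cv2.INTER_CUBIC)
o=np.hstack([f(a['pixels'],410,170,100,75),f(b['pixels'],290,100,100,75)])
cv2.imwrite('pics/c4.png',o[:,:,::-1])
E
```

```text
tcp [ 592.2 -268.4  215.2] az -111.7 zax [ 0.002 -0.003 -1.   ] gap 0.291 gf 45.2 t 11.57 F [-2.9 -4.7  8.2] q6 -1.82
```

View pics/c4.png

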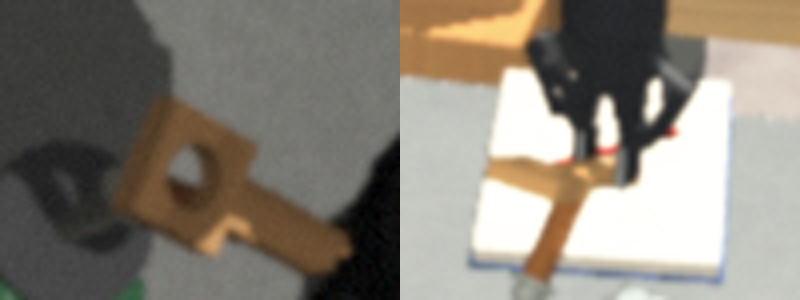

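The head is tilting up; the hole's top rim is centred at top (458,214), about 28° by geometry. I press 12 mm more.

servo_tool --pt "0 0 3" --pt "0 0 3" --pt "0 0 3" --pt "0 0 3" --twist '[0,0,0,0]' --claw '[0,0,0,0]'

```text
clock: 12.18
tool_pos: [592.5, -268.0, 203.3]
ee_rot: [-1.763, 2.6, -0.006]
wrist_force: [-1.5, -2.6, 8.5]
finger_gap: 0.291
grasp_force: 46.6
```

servo_tool --pt "0 0 -15" --pt "0 0 -15" --pt "0 0 -20" --pt "0 0 -20" --pt "0 0 -20" --pt "0 0 0" --twist '[0,0,0,0,0,0]' --claw '[0,0,0,0,0,0]' --squeeze 60

```text
clock: 12.92
tool_pos: [592.6, -267.4, 293.8]
ee_rot: [-1.763, 2.599, -0.005]
wrist_force: [1.0, -0.1, -1.6]
finger_gap: 0.287
grasp_force: 61.9
```

```bash
python3 - <<'E'
from h import *
import pickle
plan(None)
a=cam('top');b=cam('side');pickle.dump((a,b),open('p5.pkl','wb'))
f=lambda im,x,y,w,h:cv2.resize(im[y:y+h,x:x+w],(400,300),interpolation=cv2.INTER_CUBIC)
o=np.hstack([f(a['pixels'],410,170,100,75),f(b['pixels'],290,80,100,75)])
cv2.imwrite('pics/c5.png',o[:,:,::-1])
E
```

```text
tcp [ 592.6 -267.4  293.8] az -111.7 zax [ 0.003 -0.002 -1.   ] gap 0.287 gf 61.9 t 12.93 F [ 1.  -0.1 -1.6] q6 -1.82
```

View pics/c5.png

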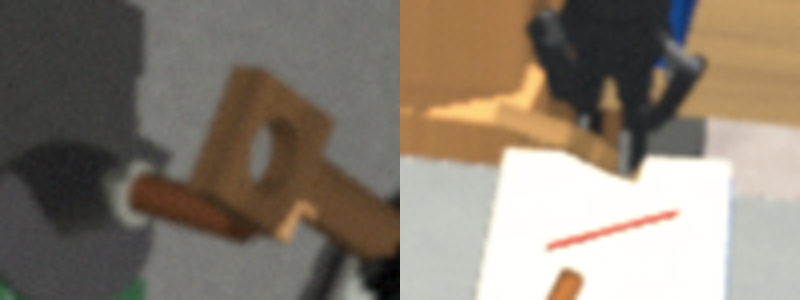

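Top (left): the head is tilted, hole centre near full-frame (478,209), and the peg is clear below. Side (right): the plate is almost edge-on, which geometrically means a tilt of about 34°, close enough to 42°. Next I fix the hole position.

```bash
python3 - <<'E'
from h import *
import pickle
a,b=pickle.load(open('p5.pkl','rb'))
az=np.radians(-111.7);h=np.array([np.cos(az),np.sin(az),0]);n=np.array([-h[1],h[0],0])
T=np.array([592.6,-267.4,293.8]);G=T+[0,0,5]
for u in [(478.3,208.8),(476,208.5),(480,209)]:
    d=ray(a,[u])[0];X=a['t']+d*((n@(G-a['t']))/(n@d));r=X-G
    print(X.round(1),np.linalg.norm(r).round(1),np.degrees(np.arctan2(r[2],-h@r)).round(1))
for th in (30,35,40,45):
    t=np.radians(th);x=-h*np.cos(t)+np.array([0,0,np.sin(t)]);N=h*np.sin(t)+np.array([0,0,np.cos(t)])
    H=G+98*x; print(th,H.round(1),[proj(c,[H+8*N,H+36*n+28*x*0,G+126*x+8*N]).round(1).tolist() for c in(a,b)])
# peg through views
for s in (0,35,70):
    P=np.array([625.6,-182.5,180])+s*np.array([-.248,-.622,.743]);print(s,P,proj(a,[P]),proj(b,[P]))
E
```

```text
[ 622.6 -192.   368.4] 106.9 40.6
[ 623.6 -189.4  364.1] 106.3 37.9
[ 621.9 -193.8  371.6] 107.6 42.6
30 [ 624.  -188.5  347.8] [[[476.0, 209.9], [480.2, 190.2], [465.1, 203.2]], [[326.6, 113.4], [314.5, 112.5], [321.8, 112.5]]]
35 [ 622.3 -192.8  355. ] [[[480.1, 210.6], [484.0, 190.6], [470.3, 203.9]], [[327.7, 110.3], [315.4, 109.4], [323.2, 108.4]]]
40 [ 620.4 -197.6  361.8] [[[484.4, 211.5], [488.1, 191.1], [475.8, 204.9]], [[328.9, 107.3], [316.5, 106.4], [324.7, 104.4]]]
45 [ 618.2 -203.   368.1] [[[489.0, 212.5], [492.5, 191.8], [481.8, 206.2]], [[330.2, 104.3], [317.7, 103.4], [326.4, 100.6]]]
0 [ 625.6 -182.5  180. ] [[444.76293387 219.70677636]] [[323.48043423 169.57293048]]
35 [ 616.92  -204.27   206.005] [[459.04043879 222.84646973]] [[328.06220185 158.11315356]]
70 [ 608.24 -226.04  232.01] [[474.00723672 226.14162929]] [[332.65806815 146.61647044]]
```

servo_tool --pt "23 0 0" --pt "23 0.5 0" --pt "0 0 30" --pt "0 0 30" --pt "0 0 25" --pt "0 0 18" --pt "0 0 0" --twist '[0,0,0,0,0,0,0]' --claw '[0,0,0,0,0,0,0]'

```text
clock: 13.9
tool_pos: [573.3, -309.8, 186.7]
ee_rot: [1.762, -2.6, -0.004]
wrist_force: [0.2, 0.0, 0.3]
finger_gap: 0.289
grasp_force: 61.8
```

```bash
python3 - <<'E'
from h import *
import pickle
plan(None)
a=cam('top');b=cam('side');pickle.dump((a,b),open('p6.pkl','wb'))
f=lambda im,x,y,w,h:cv2.resize(im[y:y+h,x:x+w],(400,300),interpolation=cv2.INTER_CUBIC)
o=np.hstack([f(a['pixels'],430,180,80,60),f(b['pixels'],290,105,80,60)])
cv2.imwrite('pics/c6.png',o[:,:,::-1])
E
```

```text
tcp [ 573.3 -309.8  186.7] az -111.7 zax [-0.002  0.002 -1.   ] gap 0.289 gf 61.8 t 13.90 F [0.2 0.  0.3] q6 -1.89
```

View pics/c6.png

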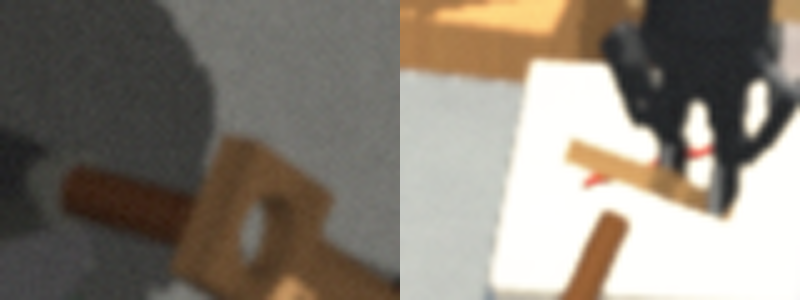

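Top (left): the hole rim is centred about full-frame (483,227), in line with the peg. Side (right): the plate is edge-on above the peg tip, head centre (333,138), tip (333,148). I triangulate the offset.

```bash
python3 - <<'E'
from h import *
import pickle
a,b=pickle.load(open('p6.pkl','rb'))
p=np.array([-.2474,-.6217,.7431]);az=np.radians(-111.7);h=np.array([np.cos(az),np.sin(az),0]);u=np.cross(np.cross(p,[0,0,1]),p);u/=np.linalg.norm(u);n=np.cross(u,p)
tip=np.array([608.6,-225,226.2])
for A in[(483,227),(482,226.5)]:
  for B in [(333,137.6),(333,139)]:
    x,e=tri([a,b],[A,B]);d=x-tip;print(x.round(1),np.round(e,1),'p,u,n',(d@p).round(1),(d@u).round(1),(d@n).round(1))
T=np.array([573.3,-309.8,186.7+5])
for th in(30,34,38):
  t=np.radians(th);x=-h*np.cos(t)+np.array([0,0,np.sin(t)]);N=h*np.sin(t)+np.array([0,0,np.cos(t)]);H=T+98*x
  d=H-tip;print(th,H.round(1),'puN',(d@p).round(1),(d@u).round(1),(d@n).round(1),'rim',proj(a,[H+8*N]).round(1),'farcorners',proj(b,[H+28*x+8*N+27*n,H+28*x+8*N-27*n,H-28*x+8*N+27*n]).round(1).tolist())
# pale/wood mask extents in side crop
im=b['pixels'];print([im[y,316:345].tolist()[::4] for y in(135,137,139,141)])
E
```

```text
[ 607.  -235.6  255.7] [2.6 2.6] p,u,n 28.9 12.0 2.5
[ 607.4 -237.5  250. ] [2.4 2.4] p,u,n 25.7 7.0 3.5
[ 607.2 -233.3  257.1] [2.1 2.1] p,u,n 28.5 14.6 1.8
[ 607.6 -235.2  251.4] [1.8 1.8] p,u,n 25.3 9.6 2.8
30 [ 604.7 -230.9  240.7] puN 15.4 4.5 -1.4 rim [[481.  228.1]] farcorners [[322.6, 137.2], [339.0, 142.9], [331.4, 138.2]]
34 [ 603.3 -234.3  246.5] puN 22.2 5.7 -1.4 rim [[483.9 228.6]] farcorners [[323.6, 134.2], [340.0, 139.9], [332.0, 136.6]]
38 [ 601.9 -238.   252. ] puN 29.0 6.4 -1.4 rim [[487.  229.3]] farcorners [[324.7, 131.2], [341.2, 136.9], [332.6, 135.0]]
[[[255, 255, 253], [255, 255, 253], [221, 173, 112], [214, 165, 106], [241, 222, 180], [254, 253, 247], [252, 249, 239], [79, 79, 78]], [[255, 255, 252], [255, 255, 252], [236, 208, 160], [219, 167, 104], [214, 162, 102], [227, 189, 139], [231, 176, 146], [79, 75, 72]], [[255, 255, 253], [255, 255, 253], [255, 254, 250], [239, 185, 145], [219, 164, 103], [217, 165, 103], [195, 146, 92], [124, 97, 69]], [[255, 255, 253], [255, 255, 253], [255, 255, 253], [234, 132, 115], [236, 218, 184], [225, 183, 131], [177, 136, 84], [156, 119, 76]]]
```

Tilt is about 34°, with the hole roughly 20 mm past the tip along the peg and about 3 mm too far up-slope. I correct that and slide down the peg axis, watching the force.

servo_tool --pt "2 0 2" --pt "-4 0 4.5" --pt "-4 0 4.5" --pt "-4 0 4.5" --pt "0 0 0" --twist '[0,0,0,0,0]' --claw '[0,0,0,0,0]'

```text
clock: 14.62
tool_pos: [577.9, -300.3, 172.4]
ee_rot: [1.763, -2.599, 0.0]
wrist_force: [-1.0, -2.6, -2.2]
finger_gap: 0.288
grasp_force: 61.6
```

servo_tool --pt "-3 0 3.3" --pt "-3 0 3.3" --pt "0 0 0" --twist '[0,0,0]' --claw '[0,0,0]'

```text
clock: 15.0
tool_pos: [579.6, -296.5, 166.2]
ee_rot: [1.76, -2.599, 0.003]
wrist_force: [-4.4, -10.0, -2.4]
finger_gap: 0.288
grasp_force: 63.0
```

servo_tool --pt "1.5 0 1.4" --pt "1.5 0 1.4" --pt "0 0 0" --twist '[0,0,0]' --claw '[0,0,0]'

```text
clock: 15.38
tool_pos: [579.2, -297.2, 163.1]
ee_rot: [-1.764, 2.599, 0.001]
wrist_force: [0.3, 0.8, -1.1]
finger_gap: 0.285
grasp_force: 62.7
```

servo_tool --pt "-3 0 3.3" --pt "-3 0 3.3" --pt "0 0 0" --twist '[0,0,0]' --claw '[0,0,0]'

```text
clock: 15.75
tool_pos: [581.3, -291.5, 156.2]
ee_rot: [1.764, -2.599, -0.001]
wrist_force: [0.2, -0.2, -3.2]
finger_gap: 0.285
grasp_force: 62.5
```

servo_tool --pt "-3 0 3.3" --pt "-3 0 3.3" --pt "0 0 0" --twist '[0,0,0]' --claw '[0,0,0]'

```text
clock: 16.12
tool_pos: [583.6, -286.2, 149.7]
ee_rot: [1.764, -2.599, -0.001]
wrist_force: [-1.0, -2.7, -3.6]
finger_gap: 0.289
grasp_force: 62.4
```

servo_tool --pt "1.2 0 1.1" --pt "-3 0 3.4" --pt "-3 0 3.4" --pt "0 0 0" --twist '[0,0,0,0]' --claw '[0,0,0,0]'

```text
clock: 16.62
tool_pos: [585.4, -281.4, 141.8]
ee_rot: [1.764, -2.599, -0.001]
wrist_force: [0.5, -0.1, -0.7]
finger_gap: 0.287
grasp_force: 62.8
```

```bash
python3 - <<'E'
from h import *
import pickle
plan(None)
a=cam('top');b=cam('side')
f=lambda im,x,y,w,h:cv2.resize(im[y:y+h,x:x+w],(400,300),interpolation=cv2.INTER_CUBIC)
o=np.hstack([f(a['pixels'],425,180,80,60),f(b['pixels'],290,115,80,60)])
cv2.imwrite('pics/c7.png',o[:,:,::-1])
E
```

```text
tcp [ 585.4 -281.4  141.8] az -111.7 zax [-0.  0. -1.] gap 0.287 gf 62.8 t 16.62 F [ 0.5 -0.1 -0.7] q6 -1.84
```

View pics/c7.png

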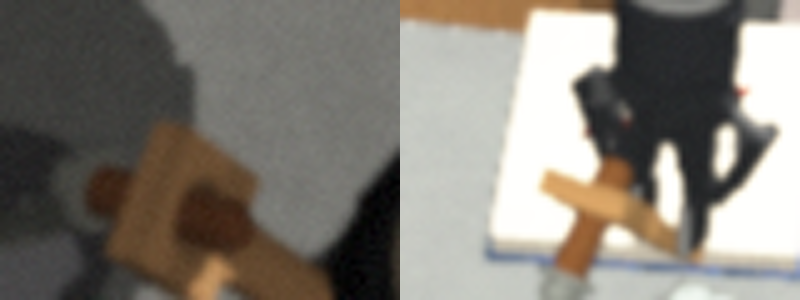

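Top (left): the peg passes through the hole. Side (right): the plate is threaded about mid-peg, crossing at (598,205) in the crop. I go a little deeper, then open and back straight out.

servo_tool --pt "-3 0 3.5" --pt "-3 0 3.5" --pt "0 0 0" --twist '[0,0,0]' --claw '[0,0,0]'

```text
clock: 17.1
tool_pos: [587.5, -275.9, 134.8]
ee_rot: [1.764, -2.599, -0.001]
wrist_force: [0.0, -0.6, -0.5]
finger_gap: 0.29
grasp_force: 62.8
```

servo_tool --pt "0 0 0" --pt "0 0 0" --pt "0 0 0" --pt "0 0 0" --pt "0 0 0" --pt "0 0 0" --twist '[0,0,0,0,0,0]' --claw '[0.45,0.6,0.7,0.8,0.8,0.8]'

```text
clock: 17.85
tool_pos: [587.6, -276.4, 135.3]
ee_rot: [1.764, -2.6, 0.0]
wrist_force: [0.3, -0.4, 0.3]
finger_gap: 0.801
grasp_force: 0.0
```

servo_tool --pt "10 0 0" --pt "15 0 0" --pt "25 0 0" --pt "25 0 0" --pt "25 0 0" --pt "0 0 0" --twist '[0,0,0,0,0,0]' --claw '[0.8,0.8,0.8,0.8,0.8,0.8]'

```text
clock: 18.6
tool_pos: [549.4, -371.9, 135.1]
ee_rot: [1.76, -2.602, 0.0]
wrist_force: [-0.0, 0.2, 0.3]
finger_gap: 0.799
grasp_force: 0.0
```

```bash
python3 - <<'E'
from h import *
plan(None)
a=cam('top');b=cam('side')
f=lambda im,x,y,w,h:cv2.resize(im[y:y+h,x:x+w],(400,300),interpolation=cv2.INTER_CUBIC)
o=np.hstack([f(a['pixels'],400,170,120,90),f(b['pixels'],270,105,120,90)])
cv2.imwrite('pics/c8.png',o[:,:,::-1])
E
```

```text
tcp [ 549.4 -371.9  135.1] az -111.9 zax [-0. -0. -1.] gap 0.799 gf 0.0 t 18.60 F [-0.   0.2  0.3] q6 -1.98
```

View pics/c8.png

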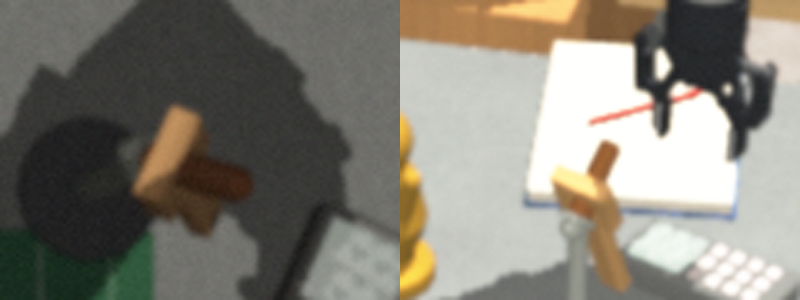

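The paddle hangs by its hole at the foot of the peg, handle down, and the gripper is clear. I check that it is still, then hand in.

servo_tool --pt "20 0 0" --pt "0 0 0" --pt "0 0 0" --pt "0 0 0" --pt "0 0 0" --pt "0 0 0" --twist '[0,0,0,0,0,0]' --claw '[0.8,0.8,0.8,0.8,0.8,0.8]'

```text
clock: 19.45
tool_pos: [543.4, -387.7, 135.3]
ee_rot: [1.764, -2.6, 0.0]
wrist_force: [0.1, 0.4, 0.3]
finger_gap: 0.802
grasp_force: 0.0
```

```bash
python3 - <<'E'
from h import *
g=lambda:cv2.GaussianBlur(cam('side')['pixels'],(5,5),0)[140:200,300:350].astype(int)
a=g()
for _ in range(6): b=g()
d=abs(a-b).max();print(d)
if d<40: print(env.finish_job())
E
```

```text
8
the job is handed in; nothing more can be done
None
```

The pale paddle hangs by its hole on the empty slanting peg, down at the collar with its handle down, and it was still with the gripper clear when I handed the job in at about 20 s.

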